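# Refit the forge blower's air filter and snap its cover shut

### The arm

A 6-joint arm with a two-finger parallel gripper is mounted at the origin on the work surface. World frame = base frame: x ahead of the robot, y to its left, z up, the work surface at z = 0. Lengths are in mm, angles in rad, forces in N, time in s.
With the tool pointing down it reaches from about 350 to 975 mm from the base axis. Payload 17.4 kg.
Tool frame: the origin (TCP) lies midway between the tips of the shut fingers; the grasp point (between the pads) lies 19 mm behind it; x points along the fingers, z is the direction in which the jaws open and shut, and the axes are right-handed (so a half turn about x gives the same grasp; the last joint's range is limited). The gripper opens to 85 mm and grips with 20 to 120 N. Pads are 22 mm wide; open, the fingers measure 114 mm over their backs; the gripper's body (76 mm by 85 mm) begins 54 mm behind the grasp point. The pads swing forward as they close: fully open they stand 13 mm farther back than shut.
Start: joints at [-1.191, 0.116, 1.442, -0, 1.584, -0.038], TCP at [273.873, -616.949, 231.303] pointing down, gripper open.
Joint ranges: [-2.83, 2.83], [-0.83, 2.19], [0.07, 2.5], [-1.14, 4.28], [0.01, 3], [-2.97, 2.97]. Speed limits (rad/s): [1.89, 1.89, 2.22, 3.14, 3.14, 3.14].

### API

Orientations are given as a unit quaternion [x, y, z, w].
In Python, from rig import r gives the robot as it stands.
- The arm moves only by the tool apply_moves, never from a script. Its argument "commands" is one flat list of numbers, 7 for each row, row after row: the turn, a rotation vector about the tool's x, y, z in degrees, then the shift along the tool's x, y, z in cm, then the finger opening in cm, from 0 to 8.54. In form: [wx, wy, wz, tx, ty, tz, grip, wx, wy, wz, tx, ty, tz, grip, ...]. A call has exactly 10 rows; each row is the pose to reach, as a shift and turn from the pose commanded when the call began, along the tool's axes at that moment; what a row does not reach only later rows make up. A row lasts 1/8 s, in which the tool goes at most 62.5 mm and 10.7 degrees, less where a joint would pass 70% of its speed; a pose out of reach is approached as far as the arm can. A call with a gripper value outside its range is refused whole. The fingers move at their own pace and stop on an object; "force" is the grip in N (left out, the last holds). Time passes only in rows, so rows that repeat a pose let the fingers close, or fill a call up. It gives the time, the measured TCP pose, the force and the opening at its end, in the units of the state.
- r.state(): the state, without advancing time (a new reading comes with each control period).
- r.camera(name): name is "scene" or "top" or "wrist"; returns a dict with "pixels" (384x512x3 uint8, red, green, blue), "range_z" (384x512 float32, mm along the optical axis (not along the pixel's ray), 0 where there is no reading), "K" (3x3 intrinsics, pixels), "k1" (the pictures are not rectified: a ray, as slopes to the right and down, at radius r is drawn at 1 + k1 r^2 times it, then the intrinsics apply), "R" (3x3) and "t" (3): a world point X has camera coordinates R X + t; the wrist camera has in their place "tool_from_camera" (4x4, takes a point from camera to tool coordinates, whose origin is the TCP and whose axes are the tool frame's). Camera axes: x right, y down, z forward; pixel columns grow to the right and rows downward; lengths in mm; the calibration is good to about 2 mm. A picture is of the moment at which its call begins: read the wrist's pose just before it.
- r.sign_off(): hands the job in, once; it reports no verdict.
The state is a dict: "time": time; "qpos": joint angles; "joint_vel": joint speeds; "effort": joint torques, N m; "position": TCP position; "ee_rot": TCP orientation; "force": force on the tool from outside, world axes, zero at the start; "wrist_torque": the same for the moment, N m; "width": finger opening in mm.
Only numpy, scipy, OpenCV 4.12 (cv2) and the standard library are available. Lean on these libraries where they do the work, as an engineer would, in place of code of your own. Each camera call takes 0.05 s, during which the arm holds its last target. There are 200 camera calls.

### The job

Put the filter cartridge into the tray on top of the forge blower, then set the cover over it and press it straight down until both orange clips have snapped over the tray's steel rim and the cover sits fully home. The blower stands on soft rubber mounts and gives way under your hand, so go by the feel of the clips and press only as hard as they need: if it is forced, the cover cracks and the mounts bottom out. Leave the horseshoe, hammer and nail tin where they are.

Things in the scene. Friction and masses are not known exactly. Their poses are not given: they have to be found in the camera images.
- blower: Foot plate of the blue forge blower that lies flat on the bench, bolted down: dark steel, 170 x 150 x 6 mm. Origin: centre of the plate's underside, on the bench; z up. The outlet duct leaves towards +x, on the -y side, and ends 142 mm from the origin. The plate does not move.
- airbox: All of the blower above its foot plate: blue casing, duct and, on top, the black filter tray. It rides on four soft rubber mounts: pushed straight down it sinks about 0.5 mm per newton (after the first 2 N), with a hard stop at 15 mm; let go, it comes back up. At rest its origin and axes are those of the foot plate.
- airbox_rim (a point): Middle of the tray's mouth, level with the rim's top: 100 mm above the bench at rest, lower while pressed. x along the tray's long side, z up. Tray inside 80 (x) by 60 mm (y), floor 28 mm below this point. Around the mouth a steel bead, 4 mm thick, 100 x 80 mm over all, overhangs the tray's outer walls (88 x 68 mm) by 6 mm.
- filter: Filter cartridge: rigid block 70 (x) by 50 (y) by 62 mm high, 0.12 kg, yellow top frame 16 mm high, pale pleats, black foot; stands on the bench. Origin: centre of its underside; z up. Fits into the tray with 5 mm of play each side, long side along long side (either way round); on the tray's floor it rises 34 mm over the rim. Take it by the yellow frame, so that fingers stay above the rim.
- cover: Grey cover like a shoebox lid, 0.2 kg, standing on its skirt. Origin: centre of the skirt's lower edge; z up, x along its long side; half a turn about z makes no difference. Skirt 110 (x) by 90 mm (y) outside, 18 mm high; it goes round the outside of the rim bead with 2 mm of play per side. Upper box 102 x 82 mm, flat roof 64 mm above the origin; a seated filter fits inside with 8 mm above it.
- cover_grip (a point): Centre of the top of the solid ribbed grip block in the middle of the cover's roof, 92 mm above the cover's origin. The block is 50 mm along the cover's x, 30 mm along its y and 28 mm high: hold it across its 30 mm, or press on it. Never push down with more than about 24 N (tray then 11 mm below rest): that is forcing it. Nor ram or wedge it sideways (50 N in all).
- cover_seat (a point): On the cover's middle axis, 18 mm above its origin: the ledge that lands on the rim bead. Fully home, it coincides with airbox_rim. Lowered square, the hooks meet the bead with this point 9 mm above airbox_rim; pressed on slowly, the force climbs to about 12 to 18 N, then the hooks pass and it drops at once. The tray sinks meanwhile, so the snap comes several mm below where the seat was measured.
- clip_left_hook (a point): Tip of the hook on the orange clip arm in the middle of the cover's long side at +y; arm 26 mm wide, hinged on the cover 20 mm above the ledge, hook sloped on its underside. At rest the tip is 5 mm below the ledge and 36 mm from the cover's middle, so that it reaches 4 mm in under the 80 mm wide bead.
- clip_right_hook (a point): The same on the cover's -y side.
- clip_left (a joint): Angle (rad) of the clip arm at the cover's +y side about its sprung hinge: 0 at rest or snapped, grows to about 0.15 while the hook is being spread by the bead.
- clip_right (a joint): The same for the clip arm at the cover's -y side.
- horseshoe: Bystander: dark steel horseshoe lying flat, about 140 x 130 x 10 mm; origin amid its branches, on the bench.
- hammer: Bystander: hammer lying on the bench between the robot and the blower, 260 mm long, wooden handle, steel head; origin at the middle of its length, at the bench.
- nail_tin: Bystander: round red tin with a steel lid, 80 mm across, 64 mm high; origin at the centre of its underside.
There are look-alikes about, which are no part of the job. What is shaped like the cover but pink or purple is not meant.

How it is judged (in metres and radians):
On the way, in this order (a step that is already met when the one before it is completed fails the run):
1. the filter stands on the floor of the tray, upright, before the cover is on (z of filter in the frame of airbox_rim below -0.0255 m and x of filter in the frame of airbox_rim between -0.009 and 0.009 m and y of filter in the frame of airbox_rim between -0.009 and 0.009 m and angle between filter's own z axis and vertical below 0.06 rad and distance between cover_seat and airbox_rim above 0.05 m), for 0.2 s.
2. the cover is fully home on the rim with both clips snapped (z of cover_seat in the frame of airbox_rim between -0.002 and 0.0015 m and horizontal distance between cover_seat and airbox_rim below 0.005 m and angle between the z axis of cover and the z axis of airbox_rim, either way round below 0.03 rad and value of joint each of clip_left, clip_right below 0.05 rad), for 0.2 s.
At the end, for the whole second after the job is handed in: Filter upright on the tray floor (within 2.5 mm) and within 9 mm of its middle each way. Cover fully home: seat within 1.5 mm of the rim plane and 5 mm of the middle, square within 0.03 rad, both clips closed (under 0.05 rad). Both at rest (all of step 2 and z of filter in the frame of airbox_rim below -0.0255 m and x of filter in the frame of airbox_rim between -0.009 and 0.009 m and y of filter in the frame of airbox_rim between -0.009 and 0.009 m and angle between filter's own z axis and vertical below 0.06 rad and linear speed of each of cover, filter below 0.01 m/s); the robot touches nothing.
It fails at once if the cover is leaned on so hard (about 24 N) that the blower's mounts sink by more than 11 mm (distance of airbox_rim from where it was at the start of the episode above 0.011 m).
It fails at once if the cover is rammed or jammed on the tray: contact forces between them add up to more than 50 N (contact force between cover and airbox above 50 N).
It fails at once if the horseshoe is pushed from its place by more than 20 mm (distance of horseshoe from where it was at the start of the episode above 0.02 m).
It fails at once if the hammer is pushed from its place by more than 20 mm (distance of hammer from where it was at the start of the episode above 0.02 m).
It fails at once if the nail tin is pushed from its place by more than 20 mm (distance of nail_tin from where it was at the start of the episode above 0.02 m).
It also fails if it takes over 72 s, if anything falls off the work surface, if the arm or the gripper's body presses on something with over 40 N, if the wrist force passes 120 N, or if a joint passes its speed limit or range.

## Working session

There is one attempt and no reset: what is moved stays moved. The work goes in short steps, Python scripts to look and compute and a tool call to move; the robot and the scene stay as the last step left them, time stands still between calls to the robot, and variables do not carry over. Pictures are saved under pics/ and viewed, about 8 in all and at most 12, crops included, and the job is handed in when it is done.

Besides the shell and the picture viewer there is one more tool, called after ">>>" as a command line: name --argument value ..., lists and objects as JSON in quotes. apply_moves: Moves the arm, as the interface text tells. Its arguments: {"type":"object","properties":{"commands":{"type":"array"},"force":{"type":"number"}},"required":["commands"]}

```bash
mkdir -p pics
cat > h.py <<'E'
import numpy as np, cv2
from rig import r
from scipy.spatial.transform import Rotation as Ro
def shot(n):
    s=r.state(); c=r.camera(n)
    if n=="wrist":
        T=np.eye(4); T[:3,:3]=Ro.from_quat(s["ee_rot"]).as_matrix(); T[:3,3]=s["position"]
        c["W"]=T@c["tool_from_camera"]
    else:
        M=np.eye(4); M[:3,:3]=c["R"]; M[:3,3]=c["t"]; c["W"]=np.linalg.inv(M)
    return c
def cloud(c):
    h,w=c["range_z"].shape
    v,u=np.mgrid[:h,:w].astype(float)
    d=np.array([c["k1"],0,0,0,0])
    n=cv2.undistortPoints(np.stack([u.ravel(),v.ravel()],1)[:,None],np.array(c["K"],float),d)[:,0]
    z=c["range_z"].ravel()[:,None]
    P=np.hstack([n*z,z])@c["W"][:3,:3].T+c["W"][:3,3]
    P=P.reshape(h,w,3); P[c["range_z"]==0]=np.nan
    return P
def save(c,n): cv2.imwrite("pics/"+n,cv2.cvtColor(np.ascontiguousarray(c["pixels"]),cv2.COLOR_RGB2BGR))
E
python3 - <<'E'
from h import *
import pickle
print(r.state())
for n in("scene","top"):
    c=shot(n); save(c,n+"0.png"); pickle.dump((c,cloud(c)),open(n+"0.pkl","wb")); print(n,c["K"],c["k1"],c["W"].round(3))
E
```

```text
{'time': 0.0, 'qpos': array([-1.19079391e+00,  1.16455202e-01,  1.44231517e+00, -2.68847942e-05,
        1.58402116e+00, -3.77724935e-02]), 'joint_vel': array([ 0.00014883, -0.00149046, -0.00021082, -0.00049394, -0.00047692,
        0.00059906]), 'effort': array([ 3.03612418e-03, -7.31994939e+01, -6.32490563e+01,  8.23004734e-05,
        6.40314494e-03,  5.74439142e-06]), 'position': array([ 273.78697264, -616.74255554,  230.55195211]), 'ee_rot': array([ 0.38568185,  0.59316863, -0.38520877,  0.59246492]), 'force': array([ 0.49158963,  0.51007424, -0.42505648]), 'wrist_torque': array([ 0.02506473,  0.00772324, -0.00227859]), 'width': 85.24434776778833}
scene [[364.34193065   0.         262.33445117]
 [  0.         364.34193065 187.67962656]
 [  0.           0.           1.        ]] -0.04444803783046242 [[ 5.540000e-01  5.450000e-01 -6.300000e-01  1.107954e+03]
 [ 8.330000e-01 -3.490000e-01  4.300000e-01 -4.412780e+02]
 [ 1.500000e-02 -7.620000e-01 -6.470000e-01  7.253590e+02]
 [ 0.000000e+00  0.000000e+00  0.000000e+00  1.000000e+00]]
top [[494.64982605   0.         252.90883682]
 [  0.         494.64982605 193.16626242]
 [  0.           0.           1.        ]] 0.054643940702871624 [[-1.600000e-02 -9.770000e-01  2.120000e-01  2.055290e+02]
 [-1.000000e+00  1.400000e-02 -8.000000e-03 -1.732900e+01]
 [ 4.000000e-03 -2.120000e-01 -9.770000e-01  1.462317e+03]
 [ 0.000000e+00  0.000000e+00  0.000000e+00  1.000000e+00]]
```

View pics/top0.png

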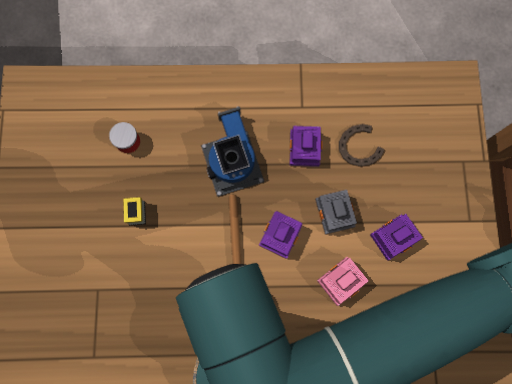

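View pics/scene0.png

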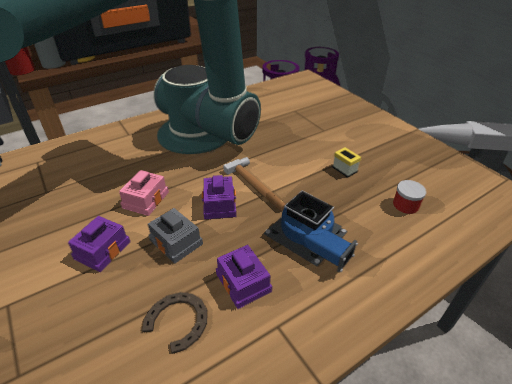

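The top view shows the grey cover at (337,212) and the filter at (134,211). The tray on the blower is at (232,157) and the hammer at (236,230). The tin is at (124,137) and the horseshoe at (362,146). Things that could be taken for the cover are purple at (306,145), (282,235) and (398,237), and pink at (344,281). I choose the grey one with orange clips. Next I measure all three and take the close crop.

Run:
```python
from h import *
import pickle
D={n:pickle.load(open(n+"0.pkl","rb")) for n in("top","scene")}
c,P=D["top"]
def at(u,v): return P[v,u]
G={}
for nm,(u,v) in dict(filter=(134,211),tray=(232,157),cover=(337,212),hammer=(236,230),tin=(124,135),shoe=(362,150)).items():
    G[nm]=at(u,v); print(nm,at(u,v).round(1))
def fit(nm,ctr,rad,z0,z1):
    for n in D:
        Q=D[n][1].reshape(-1,3); ok=np.isfinite(Q[:,0])
        Q=Q[ok]; m=(np.hypot(*(Q[:,:2]-ctr).T)<rad)&(Q[:,2]>z0)&(Q[:,2]<z1); q=Q[m]
        if len(q)<8: print(nm,n,"few",len(q)); continue
        R=cv2.minAreaRect(q[:,:2].astype(np.float32))
        print(nm,n,len(q),"c",np.round(R[0],1),"size",np.round(R[1],1),"ang",round(R[2],1),"zmed",np.median(q[:,2]).round(1))
fit("filter top",G["filter"][:2],60,54,75)
fit("rim",G["tray"][:2],75,94,110)
fit("grip",G["cover"][:2],70,84,105)
fit("roof",G["cover"][:2],80,56,72)
fit("hammer",G["hammer"][:2],180,10,50)
im=c["pixels"][:,:,::-1]
a=cv2.resize(im[180:245,300:375],None,fx=5,fy=5,interpolation=cv2.INTER_CUBIC)
b=cv2.resize(im[185:240,100:165],None,fx=5,fy=5,interpolation=cv2.INTER_CUBIC)
h=max(a.shape[0],b.shape[0]); z=np.zeros((h,a.shape[1]+b.shape[1],3),np.uint8); z[:a.shape[0],:a.shape[1]]=a; z[:b.shape[0],a.shape[1]:]=b
cv2.imwrite("pics/crop.png",z)
```

```text
filter [462.9 313.4  59.7]
tray [616.   31.1  73.5]
cover [nan nan nan]
hammer [408.1  22.6  25.8]
tin [691.2 350.   61.8]
shoe [ 653.7 -366.3    1.3]
filter top top 428 c [466.7 318.8] size [70.8 50.8] ang 4.5 zmed 61.7
filter top scene 250 c [471.6 319.8] size [71.9 53. ] ang 2.7 zmed 62.7
rim top 374 c [616.3  34.9] size [100.4  79.5] ang 17.3 zmed 99.5
rim scene 445 c [622.  34.] size [100.3  81.2] ang 17.1 zmed 100.1
grip top few 0
grip scene few 0
roof top few 0
roof scene few 0
hammer top 1055 c [448.  -26.6] size [261.6 248.6] ang 5.1 zmed 23.7
hammer scene 1117 c [414.1 -52.9] size [210.1 323.9] ang 83.8 zmed 24.4
```

View pics/crop.png

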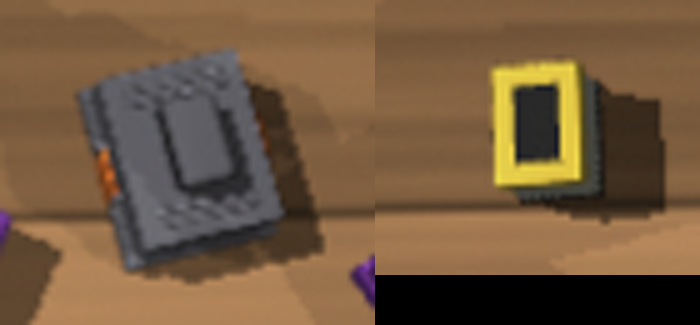

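The crop confirms it: the grey cover has orange clips on both sides, and the filter's yellow frame has its long side near world x. Next I locate the cover and write a move helper.

```bash
cat >> h.py <<'E'
def pose(): 
    s=r.state(); return np.array(s["position"]),Ro.from_quat(s["ee_rot"])
def down(yaw):
    "tool pointing down, jaw axis (tool z) at yaw deg from world x"
    y=np.radians(yaw); x=np.array([0,0,-1.]); z=np.array([np.cos(y),np.sin(y),0]); return Ro.from_matrix(np.stack([x,np.cross(z,x),z],1))
def plan(p,yaw,p0=None,R0=None):
    a,b=pose(); p0=a if p0 is None else np.array(p0,float); R0=b if R0 is None else R0
    z=R0.as_matrix()[:,2]; y0=np.degrees(np.arctan2(z[1],z[0]))
    R=down(yaw)
    print("yaw now",y0.round(2),"rot",np.degrees((R0.inv()*R).as_rotvec()).round(2),"shift cm",(R0.inv().apply(np.array(p)-p0)/10).round(3))
def fit(P,ctr,rad,z0,z1,nm=""):
    Q=P.reshape(-1,3); Q=Q[np.isfinite(Q[:,0])]; q=Q[(np.hypot(*(Q[:,:2]-ctr).T)<rad)&(Q[:,2]>z0)&(Q[:,2]<z1)]
    if len(q)<8: print(nm,"few",len(q)); return
    R=cv2.minAreaRect(q[:,:2].astype(np.float32)); print(nm,len(q),"c",np.round(R[0],1),"size",np.round(R[1],1),"ang",round(R[2],1),"zmed",np.median(q[:,2]).round(1))
E
python3 - <<'E'
from h import *
import pickle
for n,(u,v) in dict(top=(337,212),scene=(175,235)).items():
    c,P=pickle.load(open(n+"0.pkl","rb"))
    px=c["pixels"].astype(int); print(n,px[v,u])
    w=P[v-12:v+13,u-12:u+13].reshape(-1,3); print(np.isfinite(w[:,0]).sum())
    print(np.nanmedian(w,axis=0).round(1))
    ctr=np.nanmedian(w,axis=0)[:2]
    fit(P,ctr,80,82,105,n+" grip"); fit(P,ctr,85,56,72,n+" roof")
c=shot("wrist"); print(c["tool_from_camera"].round(3),c["K"])
# IK-free checks of moves
plan([467,319,230],94.5-0); plan([467,319,230],-85.5)
E
```

```text
top [ 97  96 102]
621
[ 448.3 -265.1   66.1]
top grip 193 c [ 458.3 -271.7] size [49.5 32.6] ang 13.7 zmed 90.7
top roof 811 c [ 458.  -270.7] size [102.8  86.4] ang 12.8 zmed 63.8
scene [86 86 90]
622
[ 495.8 -279.3   64. ]
scene grip 220 c [ 465.1 -270.1] size [50.9 32.6] ang 12.3 zmed 91.5
scene roof 771 c [ 463.9 -270.5] size [104.3  83.6] ang 13.2 zmed 64.1
[[  -0.      -0.312    0.95  -142.895]
 [   0.      -0.95    -0.312   81.19 ]
 [   1.       0.       0.       0.26 ]
 [   0.       0.       0.       1.   ]] [[288.28307625   0.         254.7232351 ]
 [  0.         288.28307625 188.56588647]
 [  0.           0.           1.        ]]
yaw now -66.06 rot [-1.6056e+02 -1.0000e-02 -7.0000e-02] shift cm [  0.143  55.629 -77.693]
yaw now -66.06 rot [ 1.944e+01 -5.000e-02  1.000e-02] shift cm [  0.143  55.629 -77.693]
```

>>> apply_moves --commands '[1.2,0,0,0,3.5,-4.8,8.5,2.4,0,0,0,7,-9.7,8.5,3.6,0,0,0,10.4,-14.5,8.5,4.8,0,0,0,13.9,-19.3,8.5,6,0,0,0,17.3,-24.1,8.5,7.2,0,0,0,20.7,-28.9,8.5,8.4,0,0,0,24.2,-33.7,8.5,9.6,0,0,0,27.6,-38.6,8.5,10.8,0,0,0,31.1,-43.4,8.5,12,0,0,0,34.5,-48.2,8.5]' --force 40

```text
time: 1.4
position: [393.5, -34.5, 231.4]
ee_rot: [0.446, 0.549, -0.445, 0.549]
force: [2.1, -0.8, 0.4]
width: 84.7
```

```bash
python3 -c "
from h import *
print(r.state()['qpos']); plan([467,319,170],-85.5)"
```

```text
[-1.52139321e-01 -5.27820864e-01  1.98988780e+00 -9.83895980e-06
  1.67870413e+00  1.21116100e+00]
yaw now -78.11 rot [ 7.39  0.01 -0.04] shift cm [  6.144  14.472 -33.083]
```

>>> apply_moves --commands '[1.2,0,0,0,2.3,-5.3,8.5,2.4,0,0,0,4.6,-10.6,8.5,3.6,0,0,0.5,6.9,-15.8,8.5,4.8,0,0,1.5,9.2,-21,8.5,6,0,0,3,11.5,-26.3,8.5,7.4,0,0,4.5,13.5,-31,8.5,7.4,0,0,6.1,14.5,-33,8.5,7.4,0,0,6.1,14.5,-33,8.5,7.4,0,0,6.1,14.5,-33,8.5,7.4,0,0,6.1,14.5,-33,8.5]'

```text
time: 2.65
position: [467.5, 315.7, 171.2]
ee_rot: [0.48, 0.519, -0.48, 0.519]
force: [-0.2, 0.5, 0.1]
width: 85.1
```

Run:
```python
from h import *
print(pose()[0]); c=shot("wrist"); P=cloud(c); save(c,"w1.png")
fit(P,np.array([467,319]),60,54,75,"filter")
fit(P,np.array([467,319]),90,-8,8,"bench")
```

```text
[467.45666494 315.74095446 171.24084   ]
filter 4013 c [471.4 318.1] size [69.9 50.2] ang 3.8 zmed 62.3
bench 15152 c [466.7 319. ] size [179.1 179.8] ang 4.5 zmed 0.2
```

```bash
python3 -c "
from h import *
plan([471.4,318.1,30],-86.2)"
```

```text
yaw now -85.52 rot [ 0.68 -0.03 -0.07] shift cm [14.121  0.393 -0.191]
```

>>> apply_moves --commands '[0.7,0,0,2,0.4,-0.2,8.5,0.7,0,0,6,0.4,-0.2,8.5,0.7,0,0,10,0.4,-0.2,8.5,0.7,0,0,13,0.4,-0.2,8.5,0.7,0,0,14.1,0.4,-0.2,8.5,0.7,0,0,14.1,0.4,-0.2,8.5,0.7,0,0,14.1,0.4,-0.2,4,0.7,0,0,14.1,0.4,-0.2,4,0.7,0,0,14.1,0.4,-0.2,4,0.7,0,0,14.1,0.4,-0.2,4]' --force 40

```text
time: 3.95
position: [471.6, 319.0, 30.6]
ee_rot: [0.484, 0.516, -0.482, 0.517]
force: [-0.4, -1.4, 6.4]
width: 49.6
```

```bash
python3 -c "
from h import *
print(r.state()['force'],r.state()['width'],pose()[0])
c=shot('wrist'); save(c,'w2.png')
plan([480,300,220],-86.2); plan([600,50,260],-72.8)"
```

```text
[-0.40544046 -1.38180944  6.43259259] 49.60388970505726 [471.63412615 319.03977579  30.58689718]
yaw now -86.16 rot [ 0.04 -0.04 -0.1 ] shift cm [-18.938   0.739   1.943]
yaw now -86.16 rot [-13.36  -0.03  -0.1 ] shift cm [-22.94   11.045  27.687]
```

View pics/w2.png

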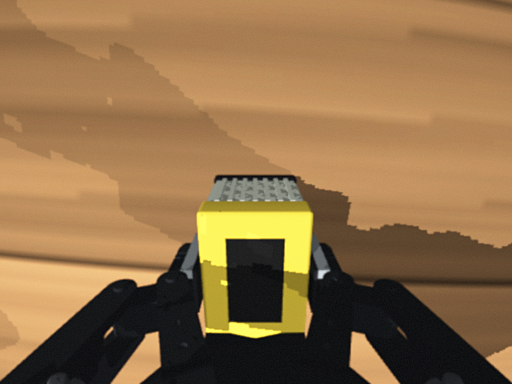

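The filter is held by its yellow frame, frame at (255,270). I lift it and look at the tray from beyond, keeping the filter out of the line of sight.

```bash
python3 -c "
from h import *
plan([720,65,230],-72.8)"
```

```text
yaw now -86.16 rot [-13.36  -0.03  -0.1 ] shift cm [-19.919  23.113  26.996]
```

>>> apply_moves --commands '[0,0,0,-5,0,0,4,0,0,0,-11,0,0,4,0,0,0,-17,1,1.2,4,-1,0,0,-19.9,4,4.7,4,-3,0,0,-19.9,8,9.4,4,-5,0,0,-19.9,12,14,4,-8,0,0,-19.9,16,18.7,4,-11,0,0,-19.9,20,23.4,4,-13.4,0,0,-19.9,23.1,27,4,-13.4,0,0,-19.9,23.1,27,4]'

```text
time: 5.25
position: [721.0, 62.2, 227.3]
ee_rot: [0.42, 0.569, -0.42, 0.569]
force: [-0.1, 0.1, -1.4]
width: 49.2
```

>>> apply_moves --commands '[0,0,0,0,0,0,4,0,0,0,0,0,0,4,0,0,0,0,0,0,4,0,0,0,0,0,0,4,0,0,0,0,0,0,4,0,0,0,0,0,0,4,0,0,0,0,0,0,4,0,0,0,0,0,0,4,0,0,0,0,0,0,4,0,0,0,0,0,0,4]'

```text
time: 6.5
position: [719.6, 64.8, 228.3]
ee_rot: [0.419, 0.569, -0.419, 0.569]
force: [0.4, 0.5, -1.6]
width: 49.3
```

Run:
```python
from h import *
s=r.state(); print(s["position"],s["force"],s["width"],s["time"]); c=shot("wrist"); P=cloud(c); save(c,"w3.png")
fit(P,np.array([619,34]),75,94,106,"rim")
# held filter: points between TCP+20..45 in tool -x
p,R=pose(); Q=R.inv().apply(P.reshape(-1,3)-p); ok=np.isfinite(Q[:,0])&(abs(Q[:,1])<45)&(abs(Q[:,2])<24)&(Q[:,0]>-45)&(Q[:,0]<-20); q=Q[ok]
print(len(q),np.median(q,0),q.min(0),q.max(0))
q=q[abs(q[:,0]-np.median(q[:,0]))<2.5]; print(cv2.minAreaRect(q[:,1:].astype(np.float32)))
```

```text
[719.63328424  64.79321407 228.3095585 ] [ 0.39300171  0.52141724 -1.55641271] 49.29029950784594 6.5
rim few 0
13740 [-31.62980987   8.74309318  -0.10552325] [-42.88880132 -33.89635347 -23.9989671 ] [-20.03590084  34.9845664   23.99055828]
((0.4879570007324219, -0.008684158325195312), (68.7690200805664, 47.975460052490234), 0.01872270181775093)
```

View pics/w3.png

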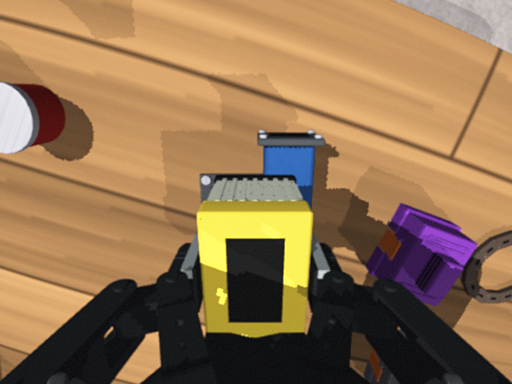

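The picture shows the tray hidden behind the filter, with the duct at (290,165) above it. Image up is tool +y, so I have to look from the other side.

>>> apply_moves --commands '[0,0,0,0,-5,0,4,0,0,0,0,-10,0,4,0,0,0,0,-15,0,4,0,0,0,0,-20,0,4,0,0,0,0,-20.5,0,4,0,0,0,0,-20.5,0,4,0,0,0,0,-20.5,0,4,0,0,0,0,-20.5,0,4,0,0,0,0,-20.5,0,4,0,0,0,0,-20.5,0,4]'

```text
time: 7.8
position: [524.0, 4.1, 228.1]
ee_rot: [0.419, 0.569, -0.419, 0.569]
force: [-0.4, -0.4, -2.4]
width: 49.5
```

Run:
```python
from h import *
s=r.state(); print(s["position"],s["force"],s["width"],s["time"]); c=shot("wrist"); P=cloud(c); save(c,"w4.png")
fit(P,np.array([619,34]),75,94,106,"rim")
fit(P,np.array([619,34]),30,60,85,"floor")
```

```text
[523.97250771   4.12959169 228.1187583 ] [-0.40920759 -0.39676896 -2.36212016] 49.4996286754582 7.8
rim 4370 c [621.4  32.5] size [98.9 80.6] ang 17.2 zmed 100.2
floor 3086 c [619.5  33. ] size [59.4 57.5] ang 16.9 zmed 72.7
```

View pics/w4.png

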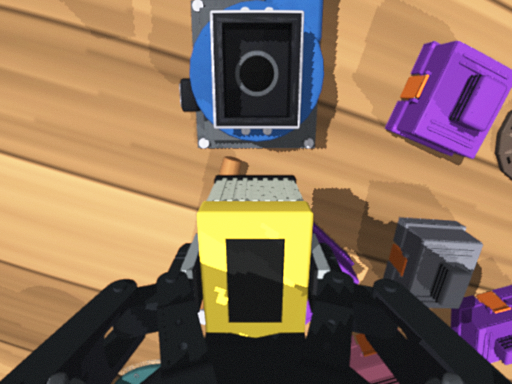

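The tray mouth is clear at (257,72) and its size fits (98.9 x 80.6). I move over it and lower to just above the rim.

```bash
python3 -c "
from h import *
plan([621.3,32.8,145],-72.8)"
```

```text
yaw now -72.76 rot [ 0.04 -0.    0.01] shift cm [ 8.315 10.151  0.144]
```

>>> apply_moves --commands '[0,0,0,0,4,0.1,4,0,0,0,1,8,0.1,4,0,0,0,4,10.2,0.1,4,0,0,0,7,10.2,0.1,4,0,0,0,8.3,10.2,0.1,4,0,0,0,8.3,10.2,0.1,4,0,0,0,8.3,10.2,0.1,4,0,0,0,8.3,10.2,0.1,4,0,0,0,8.3,10.2,0.1,4,0,0,0,8.3,10.2,0.1,4]'

```text
time: 9.1
position: [621.6, 33.3, 145.6]
ee_rot: [0.42, 0.569, -0.419, 0.569]
force: [0.0, -0.9, -1.3]
width: 49.2
```

Run:
```python
from h import *
s=r.state(); print(s["position"],s["force"],s["width"],s["time"])
plan([621.3,32.8,102],-72.8)
```

```text
[621.58093799  33.33932974 145.60931612] [ 0.03184309 -0.90867838 -1.29584987] 49.24060582397113 9.1
yaw now -72.77 rot [ 0.03  0.   -0.02] shift cm [ 4.361 -0.044  0.043]
```

>>> apply_moves --commands '[0,0,0,0.6,0,0,4,0,0,0,1.2,0,0,4,0,0,0,1.8,0,0,4,0,0,0,2.4,0,0,4,0,0,0,3,0,0,4,0,0,0,3.5,0,0,4,0,0,0,4,0,0,4,0,0,0,4.3,0,0,4,0,0,0,4.3,0,0,4,0,0,0,4.3,0,0,4]'

```text
time: 10.35
position: [621.6, 33.3, 102.6]
ee_rot: [0.42, 0.569, -0.419, 0.569]
force: [-1.0, 0.4, 1.0]
width: 49.3
```

Run:
```python
from h import *
s=r.state(); print(s["position"],s["force"],s["width"],s["time"])
```

```text
[621.64720292  33.33051509 102.62499997] [-0.96256248  0.40375578  1.00849535] 49.325486572026584 10.35
```

Light contact with the floor. I open and rise straight, then back away to look.

>>> apply_moves --commands '[0,0,0,0,0,0,7.5,0,0,0,0,0,0,8.5,0,0,0,0,0,0,8.5,0,0,0,-1,0,0,8.5,0,0,0,-4,0,0,8.5,0,0,0,-8,0,0,8.5,0,0,0,-12,-3,0,8.5,0,0,0,-12.5,-6,0,8.5,0,0,0,-12.5,-6,0,8.5,0,0,0,-12.5,-6,0,8.5]'

```text
time: 11.6
position: [564.5, 15.6, 227.5]
ee_rot: [0.42, 0.569, -0.419, 0.569]
force: [0.5, 0.5, -0.8]
width: 85.1
```

Run:
```python
from h import *
s=r.state(); print(s["position"],s["force"],s["width"],s["time"]); c=shot("wrist"); P=cloud(c); save(c,"w5.png")
fit(P,np.array([621,33]),75,94,106,"rim")
fit(P,np.array([621,33]),60,128,142,"filter")
plan([464,-270,200],-77)
```

```text
[564.49201711  15.62159509 227.50073417] [ 0.47775565  0.45031276 -0.84322552] 85.0879542979398 11.6
rim 3629 c [621.1  32.5] size [98.7 80.3] ang 16.8 zmed 100.2
filter 5348 c [621.2  33. ] size [68.8 50.4] ang 17.2 zmed 134.3
yaw now -72.76 rot [ 4.24 -0.01  0.01] shift cm [  2.715 -18.076  24.303]
```

View pics/w5.png

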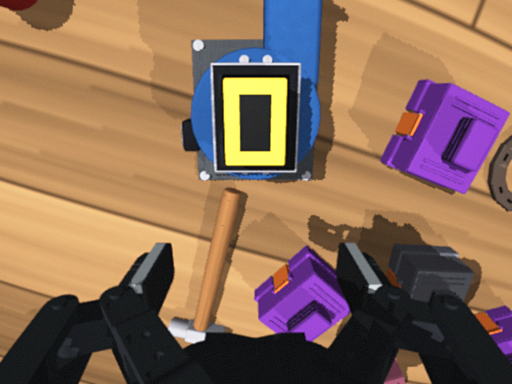

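The filter stands centred in the tray at (256,115), top at 134 mm as it should be. On to the grey cover.

>>> apply_moves --commands '[0.5,0,0,0,-3,4,8.5,1,0,0,0,-6,8.1,8.5,1.8,0,0,0,-9.5,12.5,8.5,2.5,0,0,0,-12.5,16.8,8.5,3.3,0,0,0,-16,21.5,8.5,4.2,0,0,1,-18.1,24.3,8.5,4.2,0,0,1.7,-18.1,24.3,8.5,4.2,0,0,1.7,-18.1,24.3,8.5,4.2,0,0,1.7,-18.1,24.3,8.5,4.2,0,0,1.7,-18.1,24.3,8.5]'

```text
time: 12.9
position: [463.9, -269.5, 210.7]
ee_rot: [0.44, 0.554, -0.44, 0.554]
force: [0.3, 0.9, 1.1]
width: 84.9
```

Run:
```python
from h import *
s=r.state(); print(s["position"],s["force"],s["width"],s["time"]); c=shot("wrist"); P=cloud(c); save(c,"w6.png")
fit(P,np.array([464,-270]),50,86,98,"grip")
fit(P,np.array([464,-270]),80,60,68,"roof")
```

```text
[ 463.86385216 -269.53788815  210.67041125] [0.32324799 0.88783356 1.13104568] 84.87461298628678 12.9
grip 1528 c [ 463.3 -272.2] size [49.1 31.2] ang 12.3 zmed 92.0
roof 5594 c [ 463.1 -272.2] size [101.5  82.5] ang 13.0 zmed 64.2
```

View pics/w6.png

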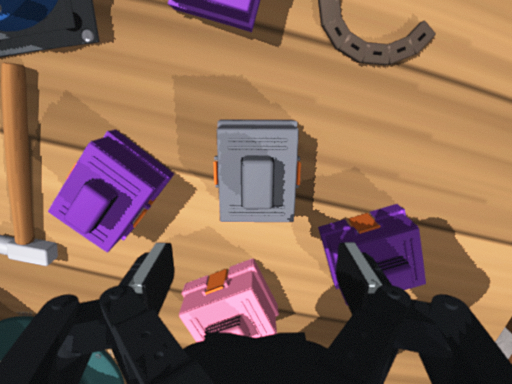

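The grey cover with orange clips is at (258,175). The purple ones at (110,190) and (370,245) and the pink one at (230,300) stay clear of a narrower finger opening.

```bash
python3 -c "
from h import *
plan([463.2,-272.2,66],-77.2)"
```

```text
yaw now -76.9 rot [ 0.3   0.02 -0.02] shift cm [14.467 -0.119  0.23 ]
```

>>> apply_moves --commands '[-0.3,0,0,2,-0.1,0.2,6,-0.3,0,0,6,-0.1,0.2,6,-0.3,0,0,10,-0.1,0.2,6,-0.3,0,0,13,-0.1,0.2,6,-0.3,0,0,14.5,-0.1,0.2,6,-0.3,0,0,14.5,-0.1,0.2,6,-0.3,0,0,14.5,-0.1,0.2,2,-0.3,0,0,14.5,-0.1,0.2,2,-0.3,0,0,14.5,-0.1,0.2,2,-0.3,0,0,14.5,-0.1,0.2,2]' --force 80

```text
time: 14.2
position: [463.4, -272.7, 66.7]
ee_rot: [0.439, 0.554, -0.438, 0.555]
force: [-1.5, 2.7, 5.9]
width: 28.8
```

```bash
python3 -c "
from h import *
s=r.state(); print(s['position'],s['force'],s['width'],s['time'])"
```

```text
[ 463.38277595 -272.65196368   66.72988865] [-1.5465621   2.65076347  5.93783878] 28.76772567142977 14.2
```

>>> apply_moves --commands '[0,0,0,-1,0,0,2,0,0,0,-3,0,0,2,0,0,0,-7,0,0,2,0,0,0,-12,0,0,2,0,0,0,-16,0,0,2,0,0,0,-18.5,0,0,2,0,0,0,-18.5,0,0,2,0,0,0,-18.5,0,0,2,0,0,0,-18.5,0,0,2,0,0,0,-18.5,0,0,2]'

```text
time: 15.45
position: [462.7, -272.2, 249.5]
ee_rot: [0.438, 0.555, -0.439, 0.554]
force: [0.3, 0.0, -2.6]
width: 28.9
```

```bash
cat > held.py <<'E'
from h import *
s=r.state(); print(s["position"],s["force"],s["width"],s["time"],s["qpos"].round(2)); c=shot("wrist"); P=cloud(c); save(c,"w%d.png"%int(s["time"]*10))
p=np.array(s["position"]);R=Ro.from_quat(s["ee_rot"]); Q=R.inv().apply(P.reshape(-1,3)-p); Q=Q[np.isfinite(Q[:,0])]
for nm,lo,hi in(("grip",-34,-18),("roof",-4,8)):
    q=Q[(abs(Q[:,1])<62)&(abs(Q[:,2])<(18 if nm=="grip" else 48))&(Q[:,0]>lo)&(Q[:,0]<hi)]
    if len(q)<9: print(nm,"few");continue
    a=np.c_[q[:,1:],np.ones(len(q))]; k=np.linalg.lstsq(a,q[:,0],rcond=None)[0]
    f=abs(a@k-q[:,0])<2; k=np.linalg.lstsq(a[f],q[f,0],rcond=None)[0]
    print(nm,len(q),"x",np.median(q[f,0]).round(2),"slopes",k.round(4),cv2.minAreaRect(q[f,1:].astype(np.float32)))
print(R.as_matrix().round(4)[:,0])
E
python3 held.py; python3 -c "
from h import *
plan([621.2,32.8,260],-72.9)"
```

```text
[ 462.67810798 -272.22844521  249.47633617] [ 0.28493675  0.04763664 -2.64777991] 28.85833345436128 15.45 [-0.58 -0.19  1.71 -0.    1.62  0.76]
grip 6030 x -25.49 slopes [ 1.32000e-02  6.00000e-03 -2.54241e+01] ((0.15000534057617188, -0.05640983581542969), (48.94917678833008, 35.6811637878418), 0.03247637674212456)
roof 11637 x 2.32 slopes [-9.0000e-04  7.0000e-03  2.3012e+00] ((-0.5705604553222656, 0.14123153686523438), (102.09735107421875, 81.7767333984375), 0.2994585335254669)
[-1.1e-03  7.0e-04 -1.0e+00]
yaw now -76.66 rot [-3.76 -0.04  0.04] shift cm [ -1.033  22.458 -26.024]
```

>>> apply_moves --commands '[-0.4,0,0,0,2.5,-2.9,2,-0.9,0,0,0,5.5,-6.4,2,-1.4,0,0,0,8.5,-9.8,2,-1.9,0,0,0,11.5,-13.3,2,-2.4,0,0,0,14.5,-16.8,2,-2.9,0,0,0,17.5,-20.3,2,-3.4,0,0,0,20.3,-23.5,2,-3.7,0,0,0,22,-25.5,2,-3.7,0,0,0,22.5,-26,2,-3.7,0,0,0,22.5,-26,2]'

```text
time: 16.75
position: [621.7, 32.4, 250.0]
ee_rot: [0.42, 0.569, -0.421, 0.568]
force: [0.4, -0.6, -1.5]
width: 28.9
```

>>> apply_moves --commands '[0,0,0,0,0,0,2,0,0,0,0.5,0,0,2,0,0,0,1,0,0,2,0,0,0,2,0,0,2,0,0,0,3,0,0,2,0,0,0,3,0,0,2,0,0,0,3,0,0,2,0,0,0,3,0,0,2,0,0,0,3,0,0,2,0,0,0,3,0,0,2]'

```text
time: 18.0
position: [621.8, 32.6, 220.4]
ee_rot: [0.42, 0.568, -0.42, 0.569]
force: [-1.2, 0.3, -2.3]
width: 28.5
```

```bash
python3 held.py; python3 -c "
from h import *
plan([621.2,32.8,172],-73.0)"
```

```text
[621.84528739  32.55253911 220.44875822] [-1.19125398  0.31368855 -2.28885319] 28.536720590612997 18.0 [0.01 0.01 1.57 0.   1.56 1.28]
grip 6028 x -25.45 slopes [ 1.32000e-02  4.30000e-03 -2.53898e+01] ((0.18543052673339844, 0.011140823364257812), (48.99466323852539, 35.78398513793945), 0.053208235651254654)
roof 11621 x 2.36 slopes [-7.0000e-04  6.4000e-03  2.3282e+00] ((-0.7220993041992188, 0.1463165283203125), (102.1884536743164, 81.80770111083984), 0.27494415640830994)
[ 2.e-04  0.e+00 -1.e+00]
yaw now -72.96 rot [ 0.04  0.   -0.01] shift cm [ 4.839 -0.055 -0.041]
```

>>> apply_moves --commands '[0,0,0,1,0,0,2,0,0,0,2,0,0,2,0,0,0,3,0,0,2,0,0,0,4,0,0,2,0,0,0,4.8,0,0,2,0,0,0,5,0,0,2,0,0,0,5.2,0,0,2,0,0,0,5.4,0,0,2,0,0,0,5.6,0,0,2,0,0,0,5.8,0,0,2]' --force 80

```text
time: 19.3
position: [621.8, 32.5, 162.3]
ee_rot: [0.42, 0.569, -0.42, 0.569]
force: [-0.0, -0.6, -2.7]
width: 28.5
```

```bash
python3 held.py
python3 - <<'E'
from h import *
c=shot("scene"); im=np.ascontiguousarray(c["pixels"][:,:,::-1])
cv2.imwrite("pics/s1.png",cv2.resize(im[150:280,240:380],None,fx=5,fy=4.5,interpolation=cv2.INTER_CUBIC))
E
```

```text
[621.83577726  32.54147435 162.26656778] [-0.04764261 -0.59011714 -2.65454088] 28.471005846794338 19.3 [ 0.01  0.03  1.64 -0.    1.47  1.28]
grip 6026 x -25.45 slopes [ 1.4100e-02  6.0000e-03 -2.5388e+01] ((0.27857017517089844, -0.004611968994140625), (49.242130279541016, 35.98259353637695), 0.03924070671200752)
roof 11633 x 2.35 slopes [-4.000e-04  6.700e-03  2.326e+00] ((-0.7221603393554688, 0.19379806518554688), (102.23464965820312, 81.78038787841797), 0.19958947598934174)
[ 2.e-04 -0.e+00 -1.e+00]
```

View pics/s1.png

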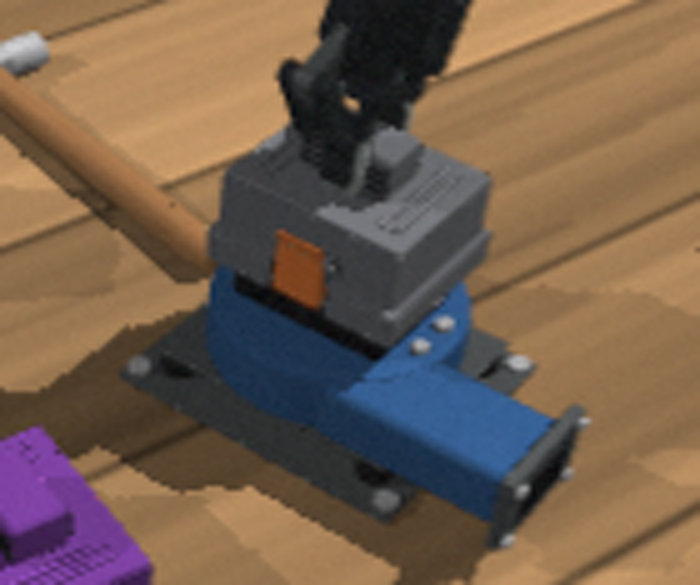

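The skirt surrounds the rim squarely with the orange clip at (300,270), and there is no side force. Free-hanging force is about -2.6 N. Pressing slowly now.

>>> apply_moves --commands '[0,0,0,0.15,0,0,2,0,0,0,0.3,0,0,2,0,0,0,0.45,0,0,2,0,0,0,0.55,0,0,2,0,0,0,0.65,0,0,2,0,0,0,0.75,0,0,2,0,0,0,0.8,0,0,2,0,0,0,0.85,0,0,2,0,0,0,0.9,0,0,2,0,0,0,0.9,0,0,2]'

```text
time: 20.65
position: [621.9, 32.5, 153.5]
ee_rot: [0.42, 0.568, -0.42, 0.569]
force: [1.2, -1.0, 4.1]
width: 28.8
```

>>> apply_moves --commands '[0,0,0,0.05,0,0,2,0,0,0,0.1,0,0,2,0,0,0,0.13,0,0,2,0,0,0,0.16,0,0,2,0,0,0,0.19,0,0,2,0,0,0,0.22,0,0,2,0,0,0,0.25,0,0,2,0,0,0,0.28,0,0,2,0,0,0,0.3,0,0,2,0,0,0,0.3,0,0,2]'

```text
time: 21.9
position: [621.9, 32.6, 150.8]
ee_rot: [0.421, 0.568, -0.42, 0.569]
force: [-0.1, -1.4, 7.2]
width: 28.1
```

>>> apply_moves --commands '[0,0,0,0.05,0,0,2,0,0,0,0.1,0,0,2,0,0,0,0.13,0,0,2,0,0,0,0.16,0,0,2,0,0,0,0.19,0,0,2,0,0,0,0.22,0,0,2,0,0,0,0.24,0,0,2,0,0,0,0.26,0,0,2,0,0,0,0.28,0,0,2,0,0,0,0.28,0,0,2]'

```text
time: 23.15
position: [622.1, 32.5, 148.5]
ee_rot: [0.421, 0.568, -0.42, 0.569]
force: [-0.1, -0.4, 10.7]
width: 28.4
```

```bash
python3 held.py
```

```text
[622.14655146  32.52511881 148.48754285] [-0.14942361 -0.40952923 10.70848603] 28.427863974662216 23.15 [ 0.01  0.04  1.66 -0.    1.44  1.28]
grip 6042 x -25.5 slopes [ 1.55000e-02  6.50000e-03 -2.54405e+01] ((0.2172832489013672, -0.1050872802734375), (48.99458312988281, 35.82121276855469), 0.11207890510559082)
roof 11597 x 2.35 slopes [1.000e-03 5.600e-03 2.292e+00] ((-0.5852165222167969, 0.17061233520507812), (102.26273345947266, 81.80950164794922), 0.2915158271789551)
[ 0.0014 -0.     -1.    ]
```

>>> apply_moves --commands '[0,0,0,0.03,0,0,2,0,0,0,0.06,0,0,2,0,0,0,0.09,0,0,2,0,0,0,0.12,0,0,2,0,0,0,0.15,0,0,2,0,0,0,0.17,0,0,2,0,0,0,0.19,0,0,2,0,0,0,0.2,0,0,2,0,0,0,0.2,0,0,2,0,0,0,0.2,0,0,2]'

```text
time: 24.45
position: [622.3, 32.5, 146.8]
ee_rot: [0.421, 0.568, -0.42, 0.569]
force: [-0.0, -2.0, 13.8]
width: 28.6
```

>>> apply_moves --commands '[0,0,0,0.02,0,0,2,0,0,0,0.04,0,0,2,0,0,0,0.06,0,0,2,0,0,0,0.08,0,0,2,0,0,0,0.1,0,0,2,0,0,0,0.12,0,0,2,0,0,0,0.13,0,0,2,0,0,0,0.13,0,0,2,0,0,0,0.13,0,0,2,0,0,0,0.13,0,0,2]'

```text
time: 25.7
position: [622.0, 32.8, 144.6]
ee_rot: [0.421, 0.568, -0.42, 0.569]
force: [-0.3, 2.0, 7.8]
width: 28.7
```

```bash
python3 held.py
python3 - <<'E'
from h import *
c=shot("scene"); im=np.ascontiguousarray(c["pixels"][:,:,::-1])
cv2.imwrite("pics/s2.png",cv2.resize(im[150:280,240:380],None,fx=5,fy=4.5,interpolation=cv2.INTER_CUBIC))
E
```

```text
[622.00744613  32.76483743 144.62062525] [-0.25937337  1.98593641  7.81709245] 28.678007525473507 25.7 [0.01 0.04 1.66 0.   1.44 1.28]
grip 6039 x -25.48 slopes [ 1.24000e-02  1.90000e-03 -2.54197e+01] ((0.20061683654785156, -0.019962310791015625), (48.8883056640625, 35.859169006347656), 0.3787999749183655)
roof 11631 x 2.34 slopes [-4.0000e-04  4.1000e-03  2.2994e+00] ((-0.6307601928710938, 0.23994827270507812), (102.55065155029297, 81.71407318115234), 0.3825910985469818)
[ 8.e-04  3.e-04 -1.e+00]
```

The force fell from about 16 N to 10 N and seat height now matches the sunken rim, so the clips have snapped. I ease up to rest level and compare.

>>> apply_moves --commands '[0,0,0,-0.05,0,0,2,0,0,0,-0.1,0,0,2,0,0,0,-0.15,0,0,2,0,0,0,-0.2,0,0,2,0,0,0,-0.25,0,0,2,0,0,0,-0.3,0,0,2,0,0,0,-0.3,0,0,2,0,0,0,-0.3,0,0,2,0,0,0,-0.3,0,0,2,0,0,0,-0.3,0,0,2]'

```text
time: 27.05
position: [621.8, 32.6, 147.2]
ee_rot: [0.42, 0.569, -0.42, 0.569]
force: [3.5, 2.6, 1.9]
width: 28.6
```

```bash
python3 held.py
```

```text
[621.76742667  32.57961341 147.171126  ] [3.4857103  2.56375163 1.90639682] 28.608078551962535 27.05 [0.01 0.04 1.66 0.   1.44 1.28]
grip 6044 x -25.47 slopes [ 1.08000e-02  2.60000e-03 -2.54144e+01] ((0.3326377868652344, -0.010770797729492188), (49.36720275878906, 35.79142379760742), 0.21937666833400726)
roof 11636 x 2.3 slopes [-2.1000e-03  4.6000e-03  2.3146e+00] ((-0.7562446594238281, 0.1754913330078125), (102.46099090576172, 81.95692443847656), 0.2511686682701111)
[-1.e-04  0.e+00 -1.e+00]
```

>>> apply_moves --commands '[0,0,0,-0.1,0,0,3.2,0,0,0,-0.1,0,0,5,0,0,0,-0.1,0,0,6,0,0,0,-0.1,0,0,6,0,0,0,-1,0,0,6,0,0,0,-4,0,0,6,0,0,0,-8,0,0,6,0,0,0,-12,-4,0,6,0,0,0,-13,-6,0,6,0,0,0,-13,-6,0,6]'

```text
time: 28.35
position: [564.1, 14.7, 279.3]
ee_rot: [0.421, 0.568, -0.42, 0.569]
force: [0.9, -0.4, -0.7]
width: 60.2
```

Run:
```python
from h import *
s=r.state(); print(s["position"],s["force"],s["width"],s["time"])
c=shot("wrist"); P=cloud(c)
t=shot("scene"); T=cloud(t); 
ctr=np.array([621.5,32.7])
for n,X in(("wrist",P),("scene",T)):
    fit(X,ctr,60,168,182,n+" grip"); fit(X,ctr,80,140,152,n+" roof")
    q=X.reshape(-1,3); q=q[np.isfinite(q[:,0])]; q=q[(np.hypot(*(q[:,:2]-ctr).T)<60)&(abs(q[:,2]-146)<4)]
    a=np.c_[q[:,:2]-ctr,np.ones(len(q))]; print("roof tilt",np.linalg.lstsq(a,q[:,2],rcond=None)[0].round(4))
im=np.ascontiguousarray(t["pixels"][:,:,::-1])
a=cv2.resize(im[170:280,250:360],(400,400),interpolation=cv2.INTER_CUBIC)
b=cv2.resize(np.ascontiguousarray(c["pixels"][:230,140:370,::-1]),(400,400),interpolation=cv2.INTER_CUBIC)
cv2.imwrite("pics/end.png",np.hstack([a,b]))
```

```text
[564.06061159  14.74157308 279.34346903] [ 0.86286755 -0.35335101 -0.69505904] 60.151488466326825 28.35
wrist grip 2007 c [621.1  32.9] size [49.1 30.6] ang 17.0 zmed 173.3
wrist roof 7297 c [621.1  32.4] size [102.4  82.6] ang 16.6 zmed 145.6
roof tilt [ 4.000000e-04 -5.000000e-04  1.457057e+02]
scene grip 188 c [622.7  33.1] size [50.  30.2] ang 14.1 zmed 173.4
scene roof 704 c [621.4  34. ] size [103.5  85.1] ang 17.6 zmed 145.6
roof tilt [-2.700000e-03  6.100000e-03  1.459246e+02]
```

View pics/end.png

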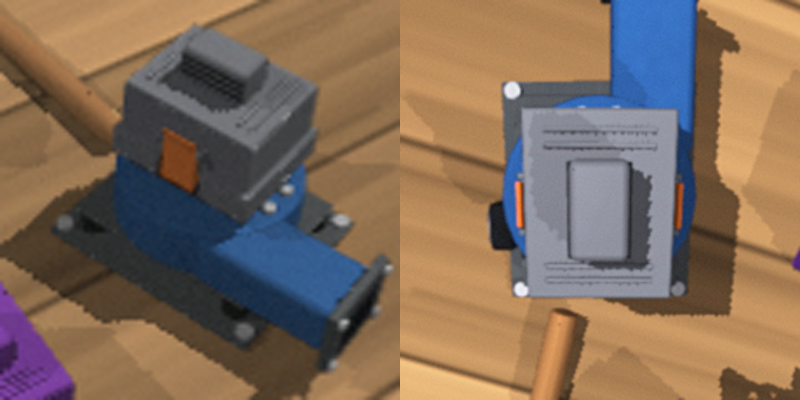

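The cover sits flat: the roof is at 145.6 mm against about 146 expected, with tilt under 0.001 from the wrist camera. Both clips lie flush, at (180,160) in the left crop and at (520,205) and (680,205) in the right one. The arm is clear, so I hand in.

```bash
python3 -c "
from h import *
print(r.sign_off())"
```

```text
the job is handed in; nothing more can be done
None
```

The filter is in the tray and the grey cover is pressed home over it; I handed the job in after about 28 s of the 72 s allowed. The hand-in returned no verdict.

- **Filter:** I took it by its yellow frame. It stands within about 1 mm of the tray's middle, with its top at 134.3 mm, the height it has on the tray floor.
- **Pressing:** I lowered the cover square and pressed slowly. The force climbed to about 16 N, then fell to about 10 N at the snap. From the force, I estimate the mounts sank about 7 to 8 mm at most, under the 11 mm limit.
- **Last checks:** The cover's roof is at 145.6 mm against about 146 mm expected, with tilt under 0.001 rad and about 0.5 mm off the middle by the wrist camera. Both clips look flush, and the arm is clear.
- **Disagreements:** The scene camera put the cover 1 to 2 mm off and tilted about 0.006 rad. At the start the top camera placed things about 5 mm nearer in x than the other two, so I went by the wrist camera. Clip angles were judged only from the force drop, the height and the picture.
- **Bystanders:** I did not re-measure the horseshoe, hammer or nail tin at the end. The arm's path stayed clear of them throughout.

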